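Snap the carry handle onto the porcelain tiers and tug-test it

TASK

Put the carry handle onto the stack of porcelain tiers: press it straight down into the socket on top until it snaps in and its flange sits home on the steel collar, firmly but never with more than about 30 newtons. Before anyone carries the stack by it, check that it is held: pull it straight up with a steady 10 newtons or so for a full second, never above 15. Then ease off and let go, leaving the handle upright in its socket, the stack standing where it was and the other things on the table alone.

Things in the scene. Friction and masses are not known exactly. Their poses are not given: they have to be found in the camera images.
- handle: Carry handle, 88 mm tall, 130 g, starts upright with its plug down in the napkin ring. Origin: plug tip, z up its axis. Upward: snap plug 38 mm, steel flange 34 mm diameter 5 mm thick, stem 14 mm diameter 12 mm long, dark wooden grip block 46 (own x) x 16 (own y) x 34 mm tall; grasp it across the 16 mm. The plug is round: any yaw fits.
- handle_flange (a point): Centre of the underside of the handle's flange, 38 mm above the plug tip. The steel plug below it: a cone from 8 mm to 22 mm diameter over the first 16 mm above the tip, a barbed edge at 18 mm, then a neck 12 mm thick up to the flange. Home means the flange rests on the collar.
- handle_grip (a point): Centre of the handle's wooden grip block, 71 mm above the plug tip.
- napkin_ring: Pale wooden ring, 50 mm diameter, 42 mm high, bore 26 mm, 120 g, loose. Parks the handle. Origin: centre of its underside. It and the stack may be on either side of the table.
- stack: Three white porcelain dishes as one loose stack, 186 mm diameter, 2.2 kg. Origin: centre of its underside. The top dish is open (rim 88 mm high); from its middle rises a porcelain tube, 54 mm diameter, rim 103 mm high. In the tube is the snap socket: a steel collar (40 mm outer, bore 25 mm) standing 1 to 9 mm proud of the tube, over two sprung brass jaws.
- mouth (a point): On the stack's axis 108 mm above its underside: nominal height of the collar's top face. The true face is up to 4 mm higher or lower (not measured): find home by feel. The cone meets the jaws 19 mm before home; resistance is uneven, 5-15 N at most; 5 mm before home they snap behind the barb and draw it in, then the flange lands hard. Home, it has about 1 mm of play.
- collar (a joint): Upward give of the collar on its stiff spring, in m: 0 at rest, rising 1 mm for every 6 N that the snapped-in handle is pulled upward (10 N is 1.7 mm). The pull itself is best read from the force on the tool, less the handle's weight.
- torch: Black aluminium torch lying on its side, 128 mm long, 35 mm diameter. Origin: under its middle. Leave alone.
- spinning_top: Varnished wooden spinning top lying on its side, 48 mm diameter, 68 mm long, red band. Origin: by its point, on the table. Leave alone.
- dispenser: Empty clear plastic push dispenser with a white press plate, 68 mm diameter, 123 mm tall. Origin: centre of its underside. Leave alone.
- coaster: Sage green hard silicone coaster, 100 mm diameter, 8 mm thick. Origin: centre of its underside. Leave alone.
- bowl: Small white porcelain bowl, 104 mm diameter, 45 mm tall. Origin: centre of its underside. Leave alone.
- remote: Black remote control, 150 by 42 by 18 mm. Origin: centre of its underside. Leave alone.

How it is judged:
On the way, in this order (a step that is already met when the one before it is completed fails the run):
1. the handle's plug is down in the socket: flange within 6 mm of the nominal collar height or lower, within 4 mm of the axis, upright (horizontal distance between handle_flange and mouth below 0.004 m and z of handle_flange in the frame of mouth below 0.006 m and angle between handle's own z axis and vertical below 0.1 rad and value of joint collar below 0.0005 m), for 0.1 s.
2. the handle is pulled up against the jaws with 7 to 13 N (collar up 1.15 to 2.2 mm) for 0.7 s without a break, still in its socket (value of joint collar between 0.00115 and 0.0022 m and horizontal distance between handle_flange and mouth below 0.005 m), for 0.7 s.
At the end, for the whole second after the job is handed in: The handle stands in the socket (flange no more than 6 mm above the nominal collar height, within 4 mm of the axis, tilted under 0.1 rad), nobody pulling on it (collar up less than 0.5 mm), and it and the stack are at rest; the stack stands level on the table within 20 mm of where it began (all of step 1 and angle between stack's own z axis and vertical below 0.03 rad and height (world z) of stack below 0.002 m and distance of stack from where it was at the start of the episode below 0.02 m and linear speed of each of handle, stack below 0.01 m/s); the robot touches nothing.
It fails at once if the handle is pulled with more than about 16 N (collar up over 2.7 mm) (value of joint collar above 0.0027 m).
It fails at once if the handle is pressed on the stack with more than 35 N (contact force between handle and stack above 35 N).
It fails at once if the robot knocks the porcelain (over 15 N on the stack itself) (contact force between any of the fingers, the arm and stack above 15 N).
It fails at once if the stack is lifted, tipped, or pushed more than 20 mm (height (world z) of stack above 0.004 m or angle between stack's own z axis and vertical above 0.06 rad or distance of stack from where it was at the start of the episode above 0.02 m).
It fails at once if the torch, spinning top, push dispenser, coaster, small bowl, remote control (any of them) is moved more than 15 mm (distance of any of torch, spinning_top, dispenser, coaster, bowl, remote from where it was at the start of the episode above 0.015 m).
It also fails if it takes over 58 s, if anything falls off the work surface, if the arm or the gripper's body presses on something with over 40 N, if the wrist force passes 120 N, or if a joint passes its speed limit or range.

ROBOT

A 6-joint arm with a two-finger parallel gripper is mounted at the origin on the work surface. World frame = base frame: x ahead of the robot, y to its left, z up, the work surface at z = 0. Lengths are in m, angles in rad, forces in N, time in s.
With the tool pointing down it reaches from about 0.35 to 0.85 m from the base axis. Payload 8.1 kg.
Tool frame: the origin (TCP) lies midway between the tips of the shut fingers; the grasp point (between the pads) lies robot.grip_depth behind it (robot.grip_depth is the distance from the TCP to the grasp point, in m); z points along the fingers, y is the line along which they close (so a half turn about z gives the same grasp; the last joint's range is limited). The gripper opens to 93 mm and grips with 3 to 60 N. Pads are 15 mm wide; open, the fingers measure 128 mm over their backs; the gripper's body (75 mm by 188 mm) begins 65 mm behind the grasp point.
Start: joints at [-1.3, 0.13, 1.488, -0, 1.523, -0.085], TCP at [0.209, -0.562, 0.219] pointing down, gripper open.
Joint ranges: [-2.96, 2.96], [-0.89, 2.26], [0.02, 2.5], [-1.34, 4.48], [0, 2.73], [-2.66, 2.66]. Speed limits (rad/s): [2.39, 2.39, 2.79, 3.14, 3.14, 3.14].

INTERFACE

Orientations are given as a rotation vector (axis times angle).
In Python, from plant import robot gives the robot as it stands.
- The arm moves only by the tool carry_out, never from a script. Its argument "rows" is a list of rows, each a list of 6 numbers: the shift along the tool's x, y, z in m, then the turn, a rotation vector about the tool's x, y, z in degrees. A call has 1 to 12 rows; each row is the pose to reach, as a shift and turn from the pose commanded when the call began, along the tool's axes at that moment; what a row does not reach only later rows make up. A row lasts 1/8 s, in which the tool goes at most 62.5 mm and 10.7 degrees, less where a joint would pass 70% of its speed; a pose out of reach is approached as far as the arm can. A call with a gripper value outside its range is refused whole. "jaw" is the closure in counts, from 0 (fully open) to 255 (shut), set as the call begins (left out, the last holds). The fingers move at their own pace and stop on an object; "force" is the grip in N (left out, the last holds). Time passes only in rows, so rows that repeat a pose let the fingers close. It gives the time, the measured TCP pose, the force, the opening and the grip force at its end, in the units of the state.
- robot.read_state(): the state, without advancing time (a new reading comes with each control period).
- robot.read_camera(name): name is "scene" or "top" or "wrist"; returns the picture (384x512x3 uint8, red, green, blue); there is no depth.
- robot.camera_model(name): a dict with "fx", "fy", "cx", "cy" (pixels), "R" (3x3) and "t" (3): a world point X has camera coordinates R X + t; the wrist camera has in their place "mount" (4x4, takes a point from camera to tool coordinates, whose origin is the TCP and whose axes are the flange's). Camera axes: x right, y down, z forward; pixel columns grow to the right and rows downward; lengths in m; the calibration is good to about 2 mm. The wrist camera is an equidistant fisheye: a pixel r from the principal point sees the ray r / f radians off the axis. A picture is of the moment at which its call begins: read the wrist's pose just before it. camera_model takes no time and is no camera call.
- robot.close_job(): hands the job in; it is judged then, once.
Trained networks look in the newest picture that a camera, given by its name, has taken for a name from the list of things; names that differ only in an ending like _2 or _b are one class to them, and where a whole thing is asked for, a point or a joint stands for the part that bears it (a point fixed in the world has none). Each returns a list of dicts, best first, with "conf" (0 to 1); they miss things now and then, are a little off and sometimes report something else, mostly with a low value. They report only what shows in the picture. A call takes as long as a camera call.
- robot.outline_of(camera, target): "pixels" (384x512 bool, what is visible of it) and "pixel" ([column, row] in pixels, amid what is visible of it).
The state is a dict: "t": time; "q": joint angles; "dq": joint speeds; "joint_torque": joint torques, N m; "tool_pos": TCP position; "orientation": TCP orientation; "force": force on the tool from outside, world axes, zero at the start; "wrist_torque": the same for the moment, N m; "opening": finger opening in m; "gripper_force": force on a finger pad.
Only numpy, scipy, OpenCV 4.12 (cv2) and the standard library are available. Lean on these libraries where they do the work, as an engineer would, in place of code of your own. Each camera call takes 0.05 s, during which the arm holds its last target. There are 200 camera calls.

## Working session

There is one attempt and no reset: what is moved stays moved. The work goes in short steps, Python scripts to look and compute and a tool call to move; the robot and the scene stay as the last step left them, time stands still between calls to the robot, and variables do not carry over. Pictures are saved under pics/ and viewed, at most 10 in all, crops included, and the job is handed in when it is done.

Besides the shell and the picture viewer there is one more tool, called after "Request:" in YAML: its name, and indented under it one key for each argument. carry_out: Moves the arm, as the interface text tells. Its arguments: {"type":"object","properties":{"rows":{"type":"array"},"jaw":{"type":"number"},"force":{"type":"number"}},"required":["rows"]}

```bash
mkdir -p pics; ls; python3 - <<'E'
from plant import robot
import cv2,numpy as np
s=robot.read_state();print(s, robot.grip_depth)
a=[]
for c in("scene","top"):
    im=robot.read_camera(c);a.append(im)
    m=robot.camera_model(c);print(c,m)
    for n in("handle","napkin_ring","stack","dispenser","collar"):
        for d in robot.outline_of(c,n)[:2]:
            ys,xs=np.where(d["pixels"]);print(c,n,round(d["conf"],2),d["pixel"],len(xs),(xs.min(),xs.max(),ys.min(),ys.max()) if len(xs) else "")
for i,im in enumerate(a): cv2.imwrite(f"pics/{i}.png",im[:,:,::-1])
print(robot.read_state()["t"])
E
```

```text
pics
{'t': 0.0, 'q': array([-1.30037458e+00,  1.31153900e-01,  1.48927783e+00,  5.40668002e-06,
        1.52299530e+00, -8.53797001e-02]), 'dq': array([ 0.00085793, -0.00010292, -0.00109268, -0.00158693,  0.00064388,
        0.00096217]), 'joint_torque': array([ 7.34056957e-04, -5.59835100e+01, -4.91760314e+01,  7.70069053e-02,
        3.55365314e-02, -1.46691996e-04]), 'tool_pos': array([ 0.2088867 , -0.56185729,  0.21759259]), 'orientation': array([-3.09021189e+00, -5.55624511e-01,  2.57616659e-04]), 'force': array([-0.07257689,  0.27187007, -0.17757138]), 'wrist_torque': array([ 0.02233108, -0.00559525, -0.01981077]), 'gripper_force': 0.0, 'opening': 0.0935497516985649} 0.0188
scene {'fx': 353.9311275494537, 'fy': 353.9311275494537, 'cx': 259.6361335497022, 'cy': 186.0509485218033, 'R': array([[ 0.79012906,  0.61276108,  0.01482973],
       [ 0.50474575, -0.63674046, -0.58291792],
       [-0.34774673,  0.46806564, -0.8123957 ]]), 't': array([-0.4721039 , -0.23616145,  1.47042521])}
scene napkin_ring 0.59 [224.1, 236.3] 131 (np.int64(216), np.int64(231), np.int64(229), np.int64(242
[... 397 characters left out ...]
 {'fx': 350.42633430962076, 'fy': 350.42633430962076, 'cx': 251.72786601079903, 'cy': 185.2791709415929, 'R': array([[ 0.09426643, -0.99554416,  0.00238071],
       [-0.96998971, -0.09238457, -0.22491121],
       [ 0.22412898,  0.01889232, -0.97437635]]), 't': array([-0.04704743,  0.60837969,  1.00624952])}
top handle 0.25 [191.1, 185.5] 92 (np.int64(183), np.int64(195), np.int64(183), np.int64(195))
top napkin_ring 0.69 [303.6, 207.2] 122 (np.int64(300), np.int64(317), np.int64(196), np.int64(211))
top dispenser 0.6 [88.7, 250.8] 764 (np.int64(66), np.int64(105), np.int64(239), np.int64(262))
top collar 0.43 [190.3, 185.1] 110 (np.int64(182), np.int64(195), np.int64(183), np.int64(195))
0.6
```

```bash
python3 - <<'E'
import cv2,numpy as np
a=cv2.imread("pics/0.png")[60:300,150:400];b=cv2.imread("pics/1.png")[120:300,40:400]
a=cv2.resize(a,None,fx=2.4,fy=2.4,interpolation=cv2.INTER_CUBIC);b=cv2.resize(b,None,fx=2.2,fy=2.2,interpolation=cv2.INTER_CUBIC)
cv2.imwrite("pics/a.png",a);cv2.imwrite("pics/b.png",b)
E
```

```text
(no output)
```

View pics/a.png

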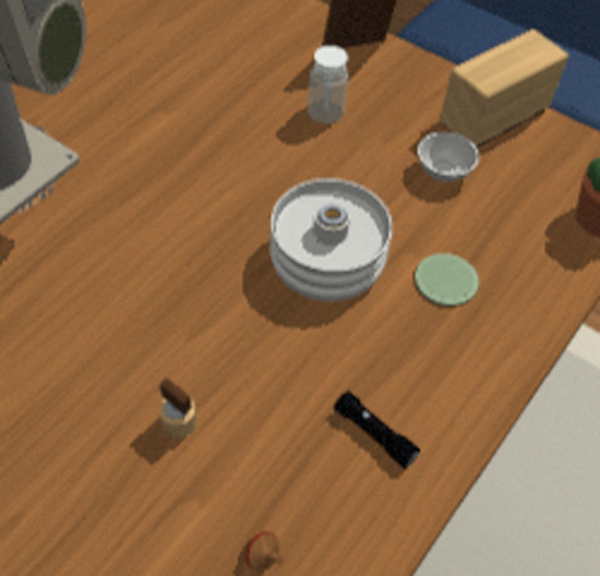

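View pics/b.png

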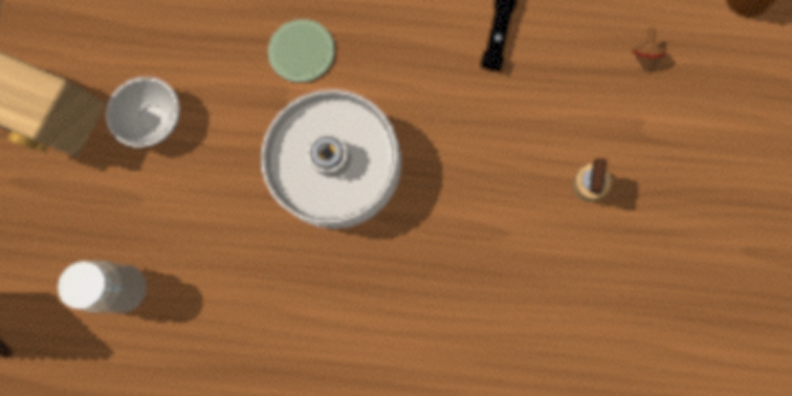

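The scene view shows the handle parked in its ring, with the grip near crop pixel (175,395), and the collar in the stack's middle near (332,214). The top view shows them at about (598,176) and (328,152). The torch lies between them toward +x.

```bash
cat > h.py <<'E'
import numpy as np,cv2
from plant import robot
from scipy.spatial.transform import Rotation as Ro
def ray(c,p):
    m=robot.camera_model(c);R=np.array(m["R"]);t=np.array(m["t"])
    d=R.T@np.array([(p[0]-m["cx"])/m["fx"],(p[1]-m["cy"])/m["fy"],1]);return -R.T@t,d/np.linalg.norm(d)
def wray(p,s):
    m=robot.camera_model("wrist");M=np.array(m["mount"]);v=np.array([(p[0]-m["cx"])/m["fx"],(p[1]-m["cy"])/m["fy"]]);th=np.linalg.norm(v)
    d=np.r_[v/th*np.sin(th),np.cos(th)];R=Ro.from_rotvec(s["orientation"]).as_matrix()
    return s["tool_pos"]+R@M[:3,3],R@M[:3,:3]@d
def atz(r,z): return r[0]+r[1]*(z-r[0][2])/r[1][2]
def wpix(X,s):
    m=robot.camera_model("wrist");M=np.array(m["mount"]);R=Ro.from_rotvec(s["orientation"]).as_matrix()
    X=np.atleast_2d(X);c=((X-s["tool_pos"])@R-M[:3,3])@M[:3,:3];r=np.linalg.norm(c[:,:2],axis=1);th=np.arctan2(r,c[:,2])
    return np.c_[m["cx"]+m["fx"]*th*c[:,0]/r,m["cy"]+m["fy"]*th*c[:,1]/r]
def tri(rs):
    A=0;b=0
    for o,d in rs:
        P=np.eye(3)-np.outer(d,d);A=A+P;b=b+P@o
    X=np.linalg.solve(A,b);return X,[np.linalg.norm((np.eye(3)-np.outer(d,d))@(X-o)) for o,d in rs]
E
python3 - <<'E'
from h import *
C=lambda c,p:atz(ray(c,p),.108)
print("collar",C("scene",(288.7,149.3)),C("top",(189.1,189.1)),tri([ray("scene",(288.7,149.3)),ray("top",(189.1,189.1))]))
for c,f,roi in(("scene","0",(215,240,212,240)),("top","1",(300,325,188,212))):
    im=cv2.imread(f"pics/{f}.png").astype(int);x0,x1,y0,y1=roi
    m=np.zeros(im.shape[:2],bool);m[y0:y1,x0:x1]=im[y0:y1,x0:x1].max(2)<75
    n,l,st,ce=cv2.connectedComponentsWithStats(m.astype(np.uint8))
    for k in range(1,n):
        if st[k,4]>15: print(c,st[k],ce[k],atz(ray(c,ce[k]),.075))
for c,p in(("scene",(150+178/2.4,60+420/2.4)),("top",(40+592/2.2,120+182/2.2))): print("ring",atz(ray(c,p),.03))
for p in((600,160),(597,191)): print("grip end",atz(ray("top",(40+p[0]/2.2,120+p[1]/2.2)),.095))
E
```

```text
collar [0.576609 0.194983 0.108   ] [0.57220526 0.1926072  0.108     ] (array([0.57429368, 0.19486729, 0.10544503]), [np.float64(0.0022632220575950226), np.float64(0.0022632220575950334)])
scene [217 221  12  12  63] [222.80952381 226.47619048] [ 0.58542192 -0.17694573  0.075     ]
ring [ 0.59078012 -0.18109444  0.03      ]
ring [ 0.58013613 -0.17374301  0.03      ]
grip end [ 0.59876079 -0.17298727  0.095     ]
grip end [ 0.55590483 -0.17132548  0.095     ]
```

```bash
cat >> h.py <<'E'
def rows(pos,yaw,s=None):
    s=s or robot.read_state();R=Ro.from_rotvec(s["orientation"])
    c=[Ro.from_euler("z",yaw+k,degrees=True)*Ro.from_euler("x",180,degrees=True) for k in(0,180)]
    T=min(c,key=lambda q:(R.inv()*q).magnitude())
    print("shift",np.round(R.inv().apply(np.array(pos)-s["tool_pos"])*1000,1),"turn",np.round((R.inv()*T).as_rotvec(degrees=True),2),"tool x",np.round(T.as_matrix()[:,0],3))
E
python3 - <<'E'
from h import *
rows((.56,-.174,.22),0);print(robot.camera_model("wrist"),np.round(Ro.from_rotvec(robot.read_state()["orientation"]).as_matrix(),3))
E
```

```text
shift [ 464.3 -241.8   -1.4] turn [ 0.   -0.   20.39] tool x [1. 0. 0.]
{'fx': 297.3186396354542, 'fy': 297.3186396354542, 'cx': 255.30851617631694, 'cy': 191.4169927868798, 'mount': array([[ 1.43566316e-03, -9.61510496e-01, -2.74764452e-01,
         7.56028624e-02],
       [ 9.99998618e-01,  1.61068025e-03, -4.11351572e-04,
        -1.07592077e-03],
       [ 8.38076529e-04, -2.74763482e-01,  9.61511480e-01,
        -1.65994680e-01],
       [ 0.00000000e+00,  0.00000000e+00,  0.00000000e+00,
         1.00000000e+00]])} [[ 0.937  0.348  0.   ]
 [ 0.348 -0.937 -0.   ]
 [ 0.     0.    -1.   ]]
```

Request:
carry_out:
  rows:
    - [0.03,-0.016,0,0,0,2]
    - [0.08,-0.042,0,0,0,4]
    - [0.13,-0.068,0,0,0,6]
    - [0.18,-0.094,0,0,0,9]
    - [0.23,-0.12,0,0,0,11]
    - [0.28,-0.146,0,0,0,13]
    - [0.33,-0.172,0,0,0,15]
    - [0.38,-0.198,0,0,0,17]
    - [0.43,-0.224,0,0,0,19]
    - [0.464,-0.242,0,0,0,20.4]
    - [0.464,-0.242,0,0,0,20.4]
    - [0.464,-0.242,0,0,0,20.4]
  jaw: 0
  force: 30

```text
t: 2.1
tool_pos: [0.5593, -0.1743, 0.2185]
orientation: [3.141, 0.001, -0.001]
force: [0.1, -0.3, -0.2]
opening: 0.0931
gripper_force: 0.0
```

```bash
python3 - <<'E'
from h import *
s=robot.read_state();im=robot.read_camera("wrist");cv2.imwrite("pics/w1.png",im[:,:,::-1])
print(s["t"],s["tool_pos"],s["orientation"],s["force"],np.abs(s["dq"]).max())
for n in("handle","napkin_ring"):
    for d in robot.outline_of("wrist",n)[:2]:
        ys,xs=np.where(d["pixels"]);print(n,round(d["conf"],2),d["pixel"],len(xs),(xs.min(),xs.max(),ys.min(),ys.max()))
        print(atz(wray(d["pixel"],s),.075))
print(wpix([[.58,-.174,.092]],s))
E
```

```text
2.1 [ 0.55929822 -0.17430547  0.21848897] [ 3.14130136e+00  5.64642686e-04 -8.81973422e-04] [ 0.1319414  -0.26439845 -0.15062152] 0.021565192231246914
handle 0.64 [254.9, 161.3] 951 (np.int64(240), np.int64(268), np.int64(139), np.int64(186))
[ 0.57902808 -0.17301112  0.075     ]
napkin_ring 0.95 [264.1, 148.7] 656 (np.int64(234), np.int64(275), np.int64(134), np.int64(174))
[ 0.59250158 -0.18262391  0.075     ]
[[255.86353003 163.35129046]]
```

View pics/w1.png

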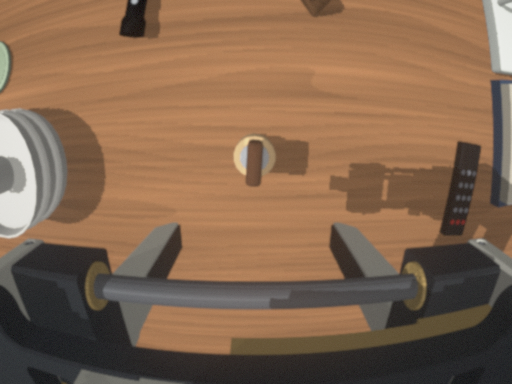

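The wrist view shows the grip block from (256,140) to (253,186) in the pale ring, nearly along the tool x axis, with nothing near it. I'll fit a box to it.

```bash
cat >> h.py <<'E'
from scipy.optimize import minimize
def fitbox(mask,s,x0,zb,K=4):
    M=cv2.resize(mask.astype(np.float32),None,fx=K,fy=K,interpolation=cv2.INTER_LINEAR)>.5
    def cost(p):
        c,sn=np.cos(p[2]),np.sin(p[2])
        P=[[p[0]+c*a-sn*b,p[1]+sn*a+c*b,z] for a in(-.023,.023) for b in(-.008,.008) for z in(zb,zb+.034)]
        h=cv2.convexHull(((wpix(P,s)+.5)*K).astype(np.float32)).astype(np.int32)
        m=np.zeros(M.shape,np.uint8);cv2.fillPoly(m,[h],1);m=m>0
        return 1-(m&M).sum()/(m|M).sum()
    best=min((minimize(cost,x0,method="Nelder-Mead",options=dict(initial_simplex=np.array(x0)+np.vstack([np.zeros(3),np.diag([d,d,d*20])]),xatol=1e-5,fatol=1e-4)) for d in(.004,.008,-.004)),key=lambda r:r.fun)
    return best.x,best.fun
E
python3 - <<'E'
from h import *
s=robot.read_state()
im=cv2.imread("pics/w1.png").astype(int);m=np.zeros(im.shape[:2],bool)
r=im[130:195,235:285];print(r[30,10:35])
m[130:195,238:268]=(im[130:195,238:268,2]<115)&(im[130:195,238:268,2]>im[130:195,238:268,0])
n,l,st,ce=cv2.connectedComponentsWithStats(m.astype(np.uint8));k=1+st[1:,4].argmax();print(st[k])
x,f=fitbox(l==k,s,[.579,-.173,0.],.058);print(x,f)
rows((x[0],x[1],.075-robot.grip_depth),np.degrees(x[2]))
E
```

```text
[[181 180 181]
 [147 150 157]
 [ 99 108 127]
 [ 66  84 115]
 [ 65  85 118]
 [ 67  88 121]
 [ 63  84 118]
 [ 66  86 120]
 [ 63  82 116]
 [ 63  82 116]
 [ 62  82 113]
 [ 60  80 111]
 [ 60  80 109]
 [ 58  77 105]
 [ 56  75 101]
 [ 58  73  97]
 [ 64  75  92]
 [ 95  99 108]
 [117 119 123]
 [128 129 131]
 [129 129 133]
 [131 131 133]
 [127 130 136]
 [118 130 143]
 [107 132 153]]
[250 140  14  46 371]
[ 0.5788915  -0.17470846  0.04945723] 0.522789499114189
shift [ 19.9  -0.4 162.5] turn [ 0.01  0.   -2.93] tool x [0.999 0.049 0.   ]
```

```bash
python3 - <<'E'
from h import *
s=robot.read_state()
im=cv2.imread("pics/w1.png").astype(int);m=np.zeros(im.shape[:2],bool)
m[130:195,240:266]=(im[130:195,240:266,2]<130)&(im[130:195,240:266,0]<82)
n,l,st,ce=cv2.connectedComponentsWithStats(m.astype(np.uint8));k=1+st[1:,4].argmax();print(st[k])
x,f=fitbox(l==k,s,[.579,-.173,0.],.058);print(x,f)
rows((x[0],x[1],.075-robot.grip_depth),np.degrees(x[2]))
E
```

```text
[246 140  17  46 649]
[ 0.57770379 -0.17313118 -0.07094216] 0.1653935836616547
shift [ 18.7  -2.  162.5] turn [0.01 0.   3.97] tool x [ 0.997 -0.071  0.   ]
```

Request:
carry_out:
  rows:
    - [0.009,-0.001,0.03,0,0,2]
    - [0.0187,-0.002,0.07,0,0,4]
    - [0.0187,-0.002,0.11,0,0,4]
    - [0.0187,-0.002,0.14,0,0,4]
    - [0.0187,-0.002,0.1605,0,0,4]
    - [0.0187,-0.002,0.1605,0,0,4]

```text
t: 3.0
tool_pos: [0.5769, -0.1721, 0.0566]
orientation: [-3.139, 0.111, 0.005]
force: [-0.6, 0.2, 0.9]
opening: 0.093
gripper_force: 0.0
```

Request:
carry_out:
  rows:
    - [0,0,0,0,0,0]
    - [0,0,0,0,0,0]
    - [0,0,0,0,0,0]
    - [0,0,0,0,0,0]
    - [0,0,0,0,0,0]
    - [0,0,0,0,0,0]
    - [0,0,0,0,0,0]
    - [0,0,0,0,0,0]
  jaw: 255
  force: 50

```text
t: 4.0
tool_pos: [0.5784, -0.172, 0.0581]
orientation: [-3.14, 0.11, 0.0]
force: [-0.0, -0.4, -0.4]
opening: 0.0174
gripper_force: 0.2
```

Request:
carry_out:
  rows:
    - [0,0,0,0,0,0]
    - [0,0,0,0,0,0]
    - [0,0,-0.01,0,0,0]
    - [0,0,-0.03,0,0,0]
    - [0,0,-0.06,0,0,0]
    - [0,0,-0.1,0,0,0]
    - [0,0,-0.14,0,0,0]
    - [0,0,-0.155,0,0,0]
    - [0,0,-0.155,0,0,0]
    - [0,0,-0.155,0,0,0]

```text
t: 5.25
tool_pos: [0.5774, -0.1716, 0.2111]
orientation: [-3.139, 0.11, 0.004]
force: [-0.8, -0.5, -1.5]
opening: 0.0158
gripper_force: 50.0
```

```bash
python3 - <<'E'
from h import *
s=robot.read_state();im=robot.read_camera("wrist");cv2.imwrite("pics/w2.png",im[:,:,::-1])
print(s["tool_pos"],s["orientation"],s["force"],s["gripper_force"],s["opening"])
for n in ("stack","collar"):
    for d in robot.outline_of("wrist",n)[:2]:
        ys,xs=np.where(d["pixels"]);print(n,round(d["conf"],2),d["pixel"],len(xs),(xs.min(),xs.max(),ys.min(),ys.max()))
im=robot.read_camera("scene");cv2.imwrite("pics/s2.png",cv2.resize(im[100:260,180:320,::-1],None,fx=3,fy=3,interpolation=cv2.INTER_CUBIC))
cv2.imwrite("pics/w2v.png",cv2.hconcat([cv2.resize(cv2.imread("pics/w2.png"),(480,360)),cv2.resize(cv2.imread("pics/s2.png"),(315,360))]))
E
```

```text
[ 0.57743324 -0.17159979  0.21109372] [-3.13868196  0.110047    0.00433715] [-0.81672487 -0.54596771 -1.47998192] 49.999423027038574 0.015819008445947774
stack 0.92 [30.3, 194.7] 6761 (np.int64(0), np.int64(71), np.int64(136), np.int64(256))
collar 0.53 [124.8, 32.4] 1240 (np.int64(110), np.int64(137), np.int64(0), np.int64(57))
```

View pics/w2v.png

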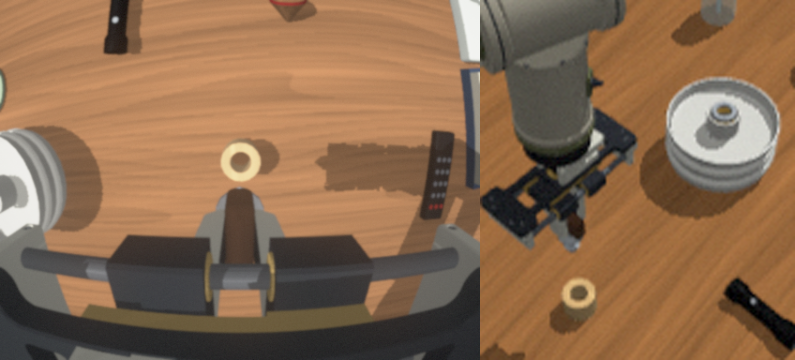

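The handle hangs upright in the gripper (right panel) and the ring is empty at wrist crop (240,162). Next I move just short of the collar to look at it with the wrist camera.

Request:
carry_out:
  rows:
    - [-0.007,-0.025,0,0,0,0]
    - [-0.018,-0.065,0,0,0,0]
    - [-0.032,-0.115,0,0,0,0]
    - [-0.046,-0.165,0,0,0,0]
    - [-0.06,-0.215,0,0,0,0]
    - [-0.074,-0.265,0,0,0,0]
    - [-0.09,-0.315,0,0,0,0]
    - [-0.1,-0.345,0,0,0,0]
    - [-0.102,-0.36,0,0,0,0]
    - [-0.102,-0.36,0,0,0,0]
    - [-0.102,-0.36,0,0,0,0]
    - [-0.102,-0.36,0,0,0,0]

```text
t: 6.95
tool_pos: [0.5022, 0.1931, 0.2131]
orientation: [3.139, -0.113, -0.0]
force: [-0.3, -0.2, -2.2]
opening: 0.0161
gripper_force: 50.0
```

```bash
python3 - <<'E'
from h import *
s=robot.read_state();im=robot.read_camera("wrist");cv2.imwrite("pics/w3.png",im[:,:,::-1])
print(s["t"],s["tool_pos"],s["orientation"],s["force"])
for n in ("stack","collar"):
    for d in robot.outline_of("wrist",n)[:2]:
        ys,xs=np.where(d["pixels"]);print(n,round(d["conf"],2),d["pixel"],len(xs),(xs.min(),xs.max(),ys.min(),ys.max()))
        print(atz(wray(d["pixel"],s),.108))
c=wpix([[.5745,.194,.108]],s)[0];print(c)
x,y=(c-[60,60]).astype(int).clip(0);print(x,y);cv2.imwrite("pics/w3c.png",cv2.resize(im[y:y+110,x:x+130,::-1],None,fx=5,fy=5,interpolation=cv2.INTER_CUBIC))
E
```

```text
6.95 [0.50219168 0.19313407 0.21308609] [ 3.13927220e+00 -1.12712082e-01 -4.92721738e-05] [-0.28058303 -0.24128524 -2.16427439]
stack 0.68 [249.8, 113.4] 26418 (np.int64(155), np.int64(340), np.int64(23), np.int64(205))
[0.5732329 0.1938417 0.108    ]
collar 0.78 [245.3, 121.0] 1073 (np.int64(226), np.int64(268), np.int64(96), np.int64(137))
[0.56661778 0.19840343 0.108     ]
[249.52367981 112.02741571]
189 52
```

View pics/w3c.png

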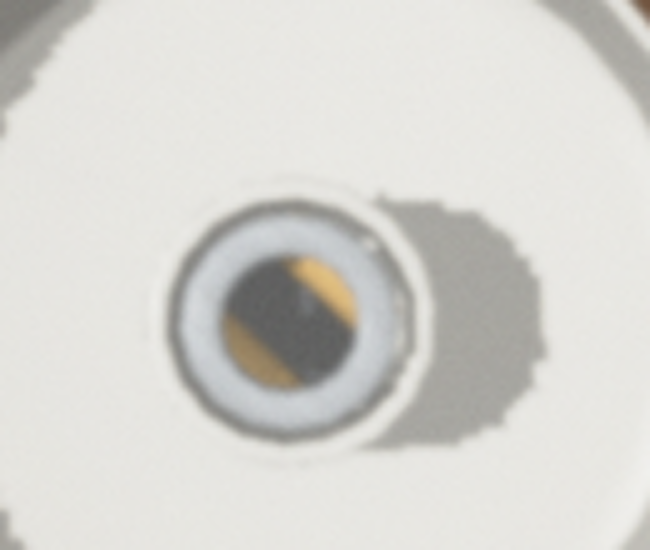

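The collar's bore sits at crop (289,321), which is wrist pixel (246.4,115.8), with the jaws visible inside it. I'll convert that and compare it with the grip position in the hand.

```bash
python3 - <<'E'
from h import *
s=robot.read_state();c=atz(wray((246.4,115.8),s),.108);print("collar",c, [atz(wray((246.4,115.8),s),z)[:2] for z in(.104,.112)])
s2=dict(tool_pos=np.array([ 0.57743324,-0.17159979,0.21109372]),orientation=np.array([-3.13868196,0.110047,0.00433715]))
im=cv2.imread("pics/w2.png").astype(int);m=np.zeros(im.shape[:2],np.uint8);r=im[140:205,225:290];m[140:205,225:290]=(r[:,:,0]>140)&(r[:,:,2]>205)
n,l,st,ce=cv2.connectedComponentsWithStats(m);k=1+st[1:,4].argmax();print("ring",st[k],ce[k])
cn=cv2.findContours((l==k).astype(np.uint8),cv2.RETR_CCOMP,cv2.CHAIN_APPROX_NONE)[0]
for q in cn:
    if len(q)>20:
        e=cv2.fitEllipse(q);print(e,atz(wray(e[0],s2),.042))
R=Ro.from_rotvec(s["orientation"]);print("collar in tool",R.inv().apply(c-s["tool_pos"]),"tool z",R.as_matrix()[:,2])
# grip in hand now: view
cv2.imwrite("pics/w3g.png",cv2.resize(cv2.imread("pics/w3.png")[180:330,190:320],None,fx=4,fy=4,interpolation=cv2.INTER_CUBIC))
for nm,p in(("gripback/front top",[[x,0,z] for z in(-.036,-.002) for x in(-.023,0,.023)]),):
    print(nm,np.round(wpix(s["tool_pos"]+R.apply(p),s),1))
E
```

```text
collar [0.57116023 0.19752595 0.108     ] [array([0.57107196, 0.19765269]), array([0.5712485 , 0.19739921])]
ring [236 153  41  40 908] [256.07929515 172.38215859]
((256.0498962402344, 172.43048095703125), (39.8245964050293, 40.441688537597656), 108.80496215820312) [ 0.5790795  -0.17162196  0.042     ]
((255.98605346679688, 172.54266357421875), (23.551036834716797, 24.2797794342041), 71.2946548461914) [ 0.57895229 -0.17153952  0.042     ]
collar in tool [ 0.06862724 -0.0089045   0.10514279] tool z [ 1.45986148e-07 -8.10397174e-05 -9.99999997e-01]
gripback/front top [[256.5 300.9]
 [256.7 264.5]
 [256.9 222.1]
 [256.4 269. ]
 [256.5 236.4]
 [256.6 200.2]]
```

View pics/w3g.png

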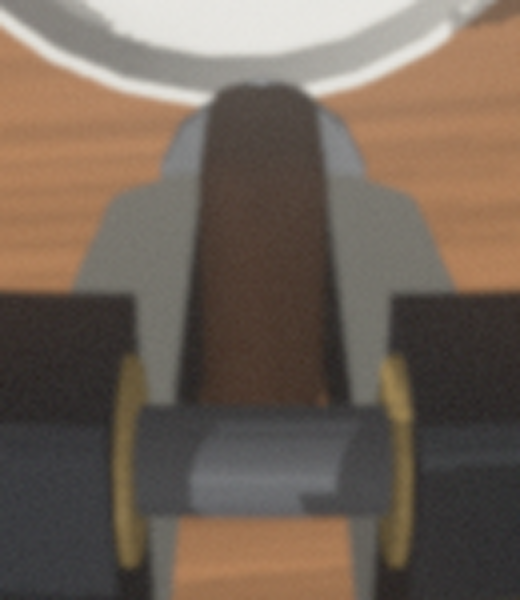

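Handle offset in the hand is under 1 mm. I'll close in and measure the collar again from there.

Request:
carry_out:
  rows:
    - [0.015,-0.004,0,0,0,0]
    - [0.036,-0.009,0,0,0,0]
    - [0.036,-0.009,0,0,0,0]
    - [0.036,-0.009,0,0,0,0]
    - [0.036,-0.009,0,0,0,0]

```text
t: 7.72
tool_pos: [0.5378, 0.2006, 0.2132]
orientation: [3.14, -0.11, -0.0]
force: [-0.7, -0.4, -0.8]
opening: 0.0154
gripper_force: 50.0
```

```bash
python3 - <<'E'
from h import *
s=robot.read_state();im=robot.read_camera("wrist");cv2.imwrite("pics/w4.png",im[:,:,::-1])
print(s["t"],s["tool_pos"],s["orientation"],s["force"])
x,y=195,110;cv2.imwrite("pics/w4c.png",cv2.resize(im[y:y+110,x:x+130,::-1],None,fx=5,fy=5,interpolation=cv2.INTER_CUBIC))
print(wpix([[.5712,.1975,.108],[.5742,.1945,.108]],s))
E
```

```text
7.725 [0.5378455  0.20063597 0.213179  ] [ 3.13963570e+00 -1.10098402e-01 -3.41131990e-04] [-0.67742251 -0.43371716 -0.83880543]
[[257.04956881 153.93873305]
 [260.08818584 150.50991293]]
```

View pics/w4c.png

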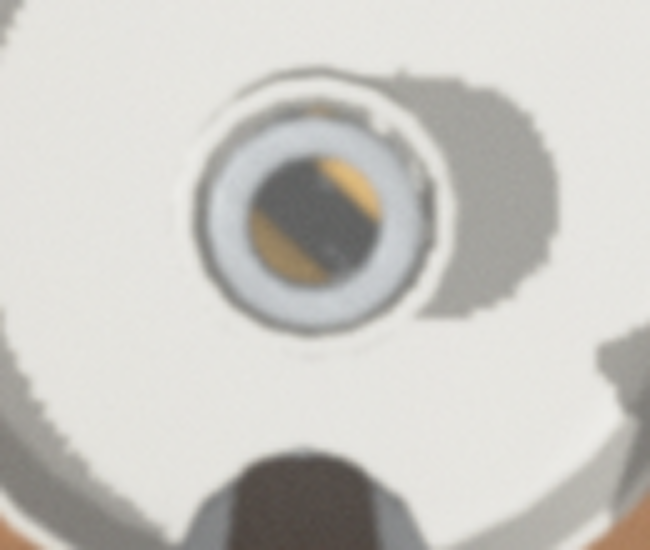

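The bore is at crop (315,220), pixel (257.6,153.6), within 0.5 mm of the prediction. I'll move over it and lower to just above the collar.

Request:
carry_out:
  rows:
    - [0.017,0.001,0,0,0,0]
    - [0.0335,0.001,0,0,0,0]
    - [0.0335,0.001,0.015,0,0,0]
    - [0.0335,0.001,0.032,0,0,0]
    - [0.0335,0.001,0.04,0,0,0]
    - [0.0335,0.001,0.04,0,0,0]
    - [0.0335,0.001,0.04,0,0,0]
    - [0.0335,0.001,0.04,0,0,0]

```text
t: 8.78
tool_pos: [0.5721, 0.1976, 0.174]
orientation: [-3.139, 0.11, -0.002]
force: [-0.1, -0.3, -1.8]
opening: 0.016
gripper_force: 50.0
```

```bash
python3 - <<'E'
from h import *
s=robot.read_state();print(s["t"],s["tool_pos"],s["orientation"],s["force"])
a=[]
for c,(x,y) in(("scene",(245,100)),("top",(145,140))):
    im=robot.read_camera(c);a.append(cv2.resize(im[y:y+90,x:x+80,::-1],None,fx=5,fy=5,interpolation=cv2.INTER_CUBIC))
    m=robot.camera_model(c);P=lambda X:(lambda k:[m["cx"]+m["fx"]*k[0]/k[2],m["cy"]+m["fy"]*k[1]/k[2]])(np.array(m["R"])@X+m["t"])
    print([np.round((np.array(P(np.array(X)))-[x,y]+.5)*5) for X in([.5715,.197,.108],np.r_[s["tool_pos"][:2],.12],np.r_[s["tool_pos"][:2],.158])])
cv2.imwrite("pics/v5.png",cv2.hconcat(a))
E
```

```text
8.775 [0.57212962 0.19755599 0.17397817] [-3.13931536e+00  1.09998846e-01 -2.05348923e-03] [-0.11367797 -0.34317398 -1.76379678]
[array([217., 244.]), array([219., 233.]), array([224., 196.])]
[array([215., 248.]), array([211., 243.]), array([199., 228.])]
```

View pics/v5.png

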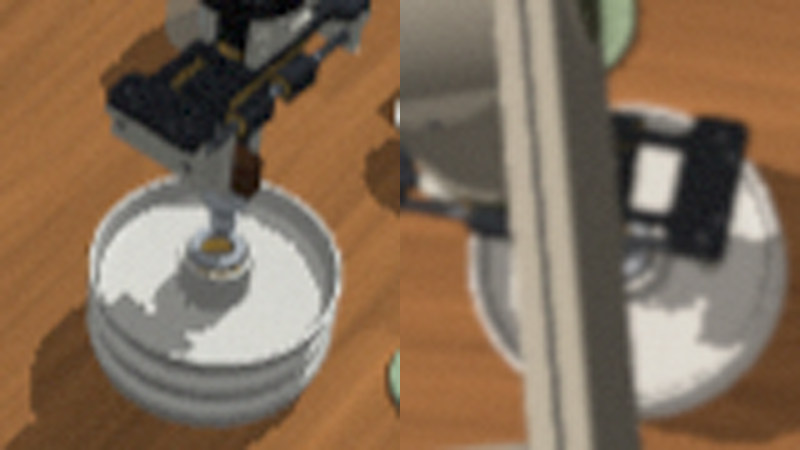

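In the scene view the plug at (220,225) lines up over the collar at (219,246). Lowering into the bore.

Request:
carry_out:
  rows:
    - [0,0,0.005,0,0,0]
    - [0,0,0.01,0,0,0]
    - [0,0,0.015,0,0,0]
    - [0,0,0.02,0,0,0]
    - [0,0,0.024,0,0,0]
    - [0,0,0.024,0,0,0]
    - [0,0,0.024,0,0,0]

```text
t: 9.75
tool_pos: [0.5718, 0.1975, 0.1493]
orientation: [-3.14, 0.11, -0.0]
force: [-0.3, 0.1, -1.6]
opening: 0.0159
gripper_force: 50.0
```

Request:
carry_out:
  rows:
    - [0,0,0.003,0,0,0]
    - [0,0,0.006,0,0,0]
    - [0,0,0.009,0,0,0]
    - [0,0,0.009,0,0,0]

```text
t: 10.25
tool_pos: [0.5718, 0.1975, 0.1401]
orientation: [-3.14, 0.11, -0.001]
force: [0.7, -0.2, -1.2]
opening: 0.0159
gripper_force: 50.0
```

Request:
carry_out:
  rows:
    - [0,0,0.001,0,0,0]
    - [0,0,0.002,0,0,0]
    - [0,0,0.003,0,0,0]
    - [0,0,0.003,0,0,0]

```text
t: 10.75
tool_pos: [0.5721, 0.1975, 0.138]
orientation: [-3.139, 0.11, -0.002]
force: [-1.7, -0.9, 4.7]
opening: 0.0155
gripper_force: 50.0
```

Request:
carry_out:
  rows:
    - [0,0,0.001,0,0,0]
    - [0,0,0.002,0,0,0]
    - [0,0,0.003,0,0,0]
    - [0,0,0.003,0,0,0]

```text
t: 11.25
tool_pos: [0.5725, 0.1978, 0.1353]
orientation: [-3.139, 0.11, -0.003]
force: [-0.1, -0.9, 5.1]
opening: 0.0158
gripper_force: 50.0
```

Request:
carry_out:
  rows:
    - [0,0,0.001,0,0,0]
    - [0,0,0.002,0,0,0]
    - [0,0,0.003,0,0,0]
    - [0,0,0.003,0,0,0]

```text
t: 11.75
tool_pos: [0.5719, 0.1977, 0.131]
orientation: [-3.139, 0.11, -0.001]
force: [2.0, 1.7, -0.0]
opening: 0.0155
gripper_force: 50.0
```

Request:
carry_out:
  rows:
    - [0,0,0.001,0,0,0]
    - [0,0,0.002,0,0,0]
    - [0,0,0.003,0,0,0]
    - [0,0,0.003,0,0,0]

```text
t: 12.25
tool_pos: [0.571, 0.197, 0.1272]
orientation: [3.139, -0.11, -0.003]
force: [0.8, -0.8, -4.7]
opening: 0.0158
gripper_force: 50.0
```

Request:
carry_out:
  rows:
    - [0,0,0.001,0,0,0]
    - [0,0,0.002,0,0,0]
    - [0,0,0.002,0,0,0]

```text
t: 12.62
tool_pos: [0.5719, 0.1977, 0.1264]
orientation: [-3.139, 0.11, -0.001]
force: [0.6, -0.5, -1.3]
opening: 0.0155
gripper_force: 50.0
```

Request:
carry_out:
  rows:
    - [0,0,0.001,0,0,0]
    - [0,0,0.002,0,0,0]
    - [0,0,0.002,0,0,0]

```text
t: 13.0
tool_pos: [0.572, 0.1976, 0.1251]
orientation: [-3.139, 0.11, -0.001]
force: [-2.9, 0.2, 5.3]
opening: 0.0159
gripper_force: 50.0
```

Request:
carry_out:
  rows:
    - [0,0,0.001,0,0,0]
    - [0,0,0.001,0,0,0]
    - [0,0,0.001,0,0,0]

```text
t: 13.38
tool_pos: [0.5721, 0.1976, 0.1251]
orientation: [-3.139, 0.11, -0.002]
force: [-5.7, -1.6, 10.7]
opening: 0.0156
gripper_force: 50.0
```

Force pattern suggests it snapped (drawn in around 0.128) and now the flange is on a hard stop at 0.1251. One more gentle push to confirm.

Request:
carry_out:
  rows:
    - [0,0,0.0007,0,0,0]
    - [0,0,0.0014,0,0,0]
    - [0,0,0.0014,0,0,0]
    - [0,0,0.0014,0,0,0]

```text
t: 13.88
tool_pos: [0.5722, 0.1976, 0.125]
orientation: [-3.139, 0.11, -0.003]
force: [-11.1, -3.3, 21.0]
opening: 0.0158
gripper_force: 50.0
```

Home: hard stop, 21 N. Now easing off and starting the pull.

Request:
carry_out:
  rows:
    - [0,0,-0.001,0,0,0]
    - [0,0,-0.002,0,0,0]
    - [0,0,-0.003,0,0,0]
    - [0,0,-0.0035,0,0,0]
    - [0,0,-0.0035,0,0,0]
    - [0,0,-0.0035,0,0,0]

```text
t: 14.62
tool_pos: [0.5718, 0.1975, 0.1251]
orientation: [-3.14, 0.11, -0.0]
force: [1.1, -0.1, 0.5]
opening: 0.016
gripper_force: 50.0
```

Request:
carry_out:
  rows:
    - [0,0,-0.0005,0,0,0]
    - [0,0,-0.001,0,0,0]
    - [0,0,-0.001,0,0,0]
    - [0,0,-0.001,0,0,0]

```text
t: 15.12
tool_pos: [0.5716, 0.1974, 0.1261]
orientation: [3.14, -0.11, -0.0]
force: [-0.1, 0.5, -2.0]
opening: 0.016
gripper_force: 50.0
```

Request:
carry_out:
  rows:
    - [0,0,-0.0005,0,0,0]
    - [0,0,-0.001,0,0,0]
    - [0,0,-0.001,0,0,0]
    - [0,0,-0.001,0,0,0]

```text
t: 15.62
tool_pos: [0.5716, 0.1974, 0.127]
orientation: [3.14, -0.11, -0.001]
force: [-0.2, 1.0, -4.4]
opening: 0.0155
gripper_force: 50.0
```

Request:
carry_out:
  rows:
    - [0,0,-0.0005,0,0,0]
    - [0,0,-0.001,0,0,0]
    - [0,0,-0.001,0,0,0]
    - [0,0,-0.001,0,0,0]

```text
t: 16.12
tool_pos: [0.5715, 0.1974, 0.1279]
orientation: [3.14, -0.11, -0.001]
force: [-0.2, 1.0, -7.4]
opening: 0.0157
gripper_force: 50.0
```

Request:
carry_out:
  rows:
    - [0,0,-0.0005,0,0,0]
    - [0,0,-0.001,0,0,0]
    - [0,0,-0.0012,0,0,0]
    - [0,0,-0.0012,0,0,0]
    - [0,0,-0.0012,0,0,0]

```text
t: 16.75
tool_pos: [0.5714, 0.1974, 0.129]
orientation: [3.139, -0.11, -0.001]
force: [0.9, 0.1, -13.4]
opening: 0.0156
gripper_force: 50.0
```

```bash
python3 - <<'E'
from h import *
for i in range(6):
    robot.read_camera("scene");s=robot.read_state();print(s["t"],s["tool_pos"][2].round(5),s["force"].round(2))
E
```

```text
16.8 0.12907 [  1.49   1.62 -13.77]
16.85 0.12909 [  1.81   0.35 -14.27]
16.9 0.12912 [  1.44  -0.34 -13.95]
16.95 0.12913 [  1.06  -0.03 -14.26]
17.0 0.12915 [  0.22   0.75 -13.87]
17.05 0.12922 [ -0.13   0.25 -14.47]
```

Slightly high and creeping; backing off to about 10 N and holding.

Request:
carry_out:
  rows:
    - [0,0,0.0006,0,0,0]
    - [0,0,0.0007,0,0,0]
    - [0,0,0.0007,0,0,0]

```text
t: 17.42
tool_pos: [0.5716, 0.1974, 0.1288]
orientation: [3.14, -0.11, -0.0]
force: [-1.1, -0.4, -12.6]
opening: 0.0158
gripper_force: 50.0
```

```bash
python3 - <<'E'
from h import *
for i in range(8):
    robot.read_camera("scene");s=robot.read_state();print(s["t"],s["tool_pos"][2].round(5),s["force"].round(2))
E
```

```text
17.475 0.12873 [ -1.38  -0.48 -12.6 ]
17.525 0.1288 [ -0.26  -0.11 -12.  ]
17.575 0.12873 [ -0.42   0.53 -12.18]
17.625 0.12874 [ -0.68   0.63 -13.09]
17.675 0.1287 [ -1.03  -0.8  -10.92]
17.725 0.12871 [ -1.57  -0.03 -12.33]
17.775 0.12872 [ -0.65  -0.09 -12.67]
17.825 0.1287 [ -1.87   0.3  -12.38]
```

Request:
carry_out:
  rows:
    - [0,0,0.0001,0,0,0]
    - [0,0,0.0002,0,0,0]
    - [0,0,0.0002,0,0,0]
    - [0,0,0.0002,0,0,0]
    - [0,0,0.0002,0,0,0]
    - [0,0,0.0002,0,0,0]
    - [0,0,0.0002,0,0,0]
    - [0,0,0.0002,0,0,0]
    - [0,0,0.0002,0,0,0]
    - [0,0,0.0002,0,0,0]

```text
t: 19.08
tool_pos: [0.5717, 0.1974, 0.1285]
orientation: [3.14, -0.11, -0.0]
force: [-2.2, -0.8, -10.5]
opening: 0.0158
gripper_force: 50.0
```

The pull held. Easing off.

Request:
carry_out:
  rows:
    - [0,0,0.001,0,0,0]
    - [0,0,0.002,0,0,0]
    - [0,0,0.003,0,0,0]
    - [0,0,0.0036,0,0,0]
    - [0,0,0.0036,0,0,0]
    - [0,0,0.0036,0,0,0]

```text
t: 19.82
tool_pos: [0.5723, 0.1975, 0.1256]
orientation: [-3.139, 0.11, -0.002]
force: [-0.2, 0.4, -1.4]
opening: 0.0157
gripper_force: 50.0
```

Request:
carry_out:
  rows:
    - [0,0,0,0,0,0]
    - [0,0,0,0,0,0]
    - [0,0,0,0,0,0]
    - [0,0,0,0,0,0]
    - [0,0,0,0,0,0]
    - [0,0,0,0,0,0]
  jaw: 110

```text
t: 20.58
tool_pos: [0.5717, 0.1974, 0.1249]
orientation: [-3.14, 0.11, 0.0]
force: [-0.7, -0.6, 0.3]
opening: 0.0528
gripper_force: 0.0
```

Request:
carry_out:
  rows:
    - [0,0,-0.01,0,0,0]
    - [0,0,-0.03,0,0,0]
    - [0,0,-0.06,0,0,0]
    - [0,0,-0.1,0,0,0]
    - [-0.03,0,-0.13,0,0,0]
    - [-0.06,0,-0.13,0,0,0]
    - [-0.08,0,-0.13,0,0,0]
    - [-0.08,0,-0.13,0,0,0]
    - [-0.08,0,-0.13,0,0,0]
    - [-0.08,0,-0.13,0,0,0]

```text
t: 21.82
tool_pos: [0.4925, 0.2029, 0.2551]
orientation: [3.14, -0.111, 0.0]
force: [-0.3, 0.0, -0.1]
opening: 0.053
gripper_force: 0.0
```

```bash
python3 - <<'E'
from h import *
s=robot.read_state();print(s["t"],s["tool_pos"],s["force"],s["opening"])
a=robot.read_camera("scene")[100:200,230:340,::-1];b=robot.read_camera("wrist")[:,:,::-1]
cv2.imwrite("pics/v6.png",cv2.hconcat([cv2.resize(a,(396,360),interpolation=cv2.INTER_CUBIC),cv2.resize(b[40:300,100:390],(400,360))]))
E
```

```text
21.825 [0.49253505 0.20288385 0.25511364] [-0.29479558  0.02328769 -0.13309196] 0.05295477907282368
```

View pics/v6.png

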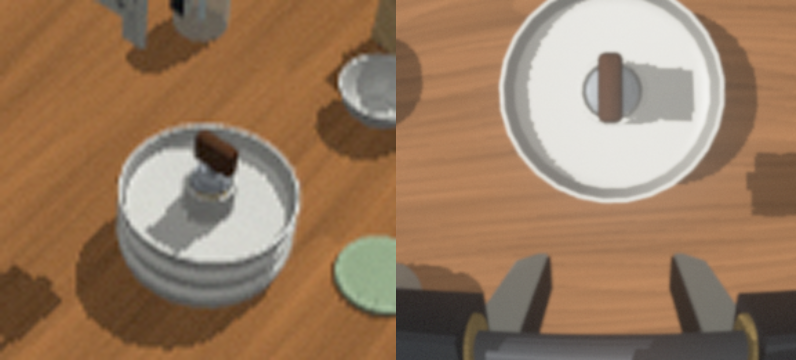

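The handle stands upright and centred on the collar, at (215,160) in the left panel and (610,88) in the right. The gripper is clear of it.

```bash
python3 -c "
from plant import robot
print(robot.close_job())"
```

```text
the job is handed in; nothing more can be done
None
```

The handle snapped home in the socket with a press of about 22 N and held a steady upward pull of about 9–13 N for roughly two seconds. I then eased off and released it upright, and the job is handed in; no verdict came back.

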